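# Restart the tank equipment after a water change

### The arm

A 6-joint arm with a two-finger parallel gripper is mounted at the origin on the work surface. World frame = base frame: x ahead of the robot, y to its left, z up, the work surface at z = 0. Lengths are in m, angles in degrees, forces in N, time in s.
With the tool pointing down it reaches from about 0.4 to 0.825 m from the base axis. Payload 7 kg.
Tool frame: the origin (TCP) lies midway between the tips of the shut fingers; the grasp point (between the pads) lies 19 mm behind it (ctrl.grip_point_offset is the distance from the TCP to the grasp point, in m); x points along the fingers, y is the direction in which the jaws open and shut, and the axes are right-handed (so a half turn about x gives the same grasp; the last joint's range is limited). The gripper opens to 88 mm and grips with 3 to 60 N. Pads are 19 mm wide; open, the fingers measure 130 mm over their backs; the gripper's body (78 mm by 193 mm) begins 47 mm behind the grasp point.
Start: joints at [-55.17, 20.546, 0.682, 0, -70.136, -16.507], TCP at [0.212, -0.641, 0.227] pointing down, gripper open.
Joint ranges: [-176.03, 176.03], [-82.01, 121.73], [-58.28, 71.71], [-173.87, 95.51], [-174.79, -0.11], [-173.66, 173.66]. Speed limits (degrees/s): [136.94, 136.94, 172.46, 180, 180, 180].

### API

Orientations are given as [roll, pitch, yaw] about the fixed x, y, z axes, in that order (R = Rz(yaw) Ry(pitch) Rx(roll)).
In Python, from plant import ctrl gives the robot as it stands.
- The arm moves only by the tool drive_tool, never from a script. Its argument "plan" is a list of rows, each a list of 3 entries, a list of its own where there are three numbers: the shift along the tool's x, y, z in m, then the turn, a rotation vector about the tool's x, y, z in degrees, then the opening, from 0 (shut) to 1 (fully open). In form: [[[dx, dy, dz], [wx, wy, wz], grip], ...]. A call has 1 to 20 rows; each row is the pose to reach, as a shift and turn from the pose measured when the call began, along the tool's axes at that moment; what a row does not reach only later rows make up. A row lasts 1/12 s, in which the tool goes at most 41.7 mm and 7.16 degrees, less where a joint would pass 70% of its speed; a pose out of reach is approached as far as the arm can. A call with a gripper value outside its range is refused whole. The fingers move at their own pace and stop on an object; the grip force is fixed at half the most. Time passes only in rows, so rows that repeat a pose let the fingers close. It gives the time, the measured TCP pose, the force and the opening at its end, in the units of the state.
- ctrl.get_obs(): the state, without advancing time (a new reading comes with each control period).
- ctrl.snapshot(name): name is "side" or "top" or "wrist"; returns the picture (384x512x3 uint8, blue, green, red); there is no depth.
- ctrl.get_calibration(name): a dict with "fx", "fy", "cx", "cy" (pixels), "dist_coeffs" ([k1, k2, p1, p2, k3] as OpenCV has them; the pictures are not rectified), "R" (3x3) and "t" (3): a world point X has camera coordinates R X + t. Camera axes: x right, y down, z forward; pixel columns grow to the right and rows downward; lengths in m; the calibration is good to about 2 mm. A picture is of the moment at which its call begins: read the wrist's pose just before it. get_calibration takes no time and is no camera call; for the wrist camera it gives the pose at the moment of the call.
- ctrl.close_job(): hands the job in, once; it reports no verdict.
Trained networks look in the newest picture that a camera, given by its name, has taken for a name from the list of things; names that differ only in an ending like _2 or _b are one class to them, and where a whole thing is asked for, a point or a joint stands for the part that bears it (a point fixed in the world has none). Each returns a list of dicts, best first, with "confidence" (0 to 1); they miss things now and then, are a little off and sometimes report something else, mostly with a low value. They report only what shows in the picture. A call takes as long as a camera call.
- ctrl.cut_out(camera, name): "pixels" (384x512 bool, what is visible of it) and "pixel" ([column, row] in pixels, amid what is visible of it).
- ctrl.landmark_of(camera, name): "pixel" ([column, row] in pixels: a listed point, or the origin of a listed thing).
The state is a dict: "clock": time; "joint_pos": joint angles; "qvel": joint speeds; "tau": joint torques, N m; "tool_pos": TCP position; "orientation": TCP orientation; "force": force on the tool from outside, world axes, zero at the start; "moment": the same for the moment, N m; "opening": finger opening in m.
Only numpy, scipy, OpenCV 4.12 (cv2) and the standard library are available. Lean on these libraries where they do the work, as an engineer would, in place of code of your own. Each camera call takes 0.05 s, during which the arm holds its last target. There are 200 camera calls.

### The job

The water change is done: switch the tank's equipment back on at the row of four switch-and-socket units by pressing the raised end of each rocker fully home with your closed fingertips: first the filter pump (round plug), then the heater (slim flat plug), and last the light (big rectangular power-supply block). Leave the spare unit, which has no plug, switched off, and leave the canister, cup, scoop and rake where they are. Nothing is to be picked up, and finish with the hand clear.

Things in the scene. Friction and masses are not known exactly. Their poses are not given: they have to be found in the camera images.
- filter_unit: Filter pump's switch-and-socket unit: grey box 142 x 66 mm, 45 mm high, fixed; round black plug (41 mm across, 34 mm high) in its socket. Origin: centre of underside, 6 mm above the shelf. x along its length from rocker to socket (centred at x = +36 mm), y across, z up. Four units stand in one row 74 mm apart, all facing alike; which is where varies
- heater_unit: Heater's unit, same build and axes; its plug is slim, flat and black: 36 mm wide (y), 14 mm thick (x), 32 mm high. All units: white shallow-V rocker, 54 mm long (x), 46 mm wide (y), pivot across the unit at x = -34 mm, z = 50 mm; housing top at z = 45 mm
- light_unit: The light's unit, same build and axes; in its socket sits a black rectangular power-supply block 54 mm (x) by 50 mm (y), 42 mm high
- spare_unit: The spare unit, same build and axes; no plug, only a flat white cap 42 mm across on its socket. To be left off
- filter_press (a point): Point on the face of the filter rocker's outer half (unit x from -61 to -34 mm, the end away from the plug), midway across, 16 mm outwards of the pivot; moves with the rocker. Off: the outer half stands up, its end 6.4 mm and this point 3.8 mm above the pivot. On: the outer half lies level at pivot height, and the half beside the plug stands up instead
- heater_press (a point): The same point on the heater's rocker
- light_press (a point): The same point on the light's rocker
- filter_rocker (a joint): Filter pump rocker angle: 0 = off, 0.24 rad = on (outer half fully down, against a stop). Stiff: it turns under about 2 to 4 N on the outer half and stays where it is left
- heater_rocker (a joint): Heater rocker angle: 0 = off, 0.24 rad = on
- light_rocker (a joint): Light rocker angle: 0 = off, 0.24 rad = on
- spare_rocker (a joint): Spare unit's rocker angle: 0 = off, 0.24 rad = on
- canister: Loose capped yellow flake canister, 68 mm across, 108 mm high, standing beyond one end of the row; origin under its centre
- cup: Loose glass feeding cup, 64 mm across, 62 mm high, standing beyond the other end of the row; origin under its centre
- scoop: Loose orange plastic scoop, about 126 mm long and 46 mm wide, 30 mm high, lying on the robot's side of the row; origin on the shelf under its middle
- rake: Loose grey gravel rake, 293 mm long, head 64 mm wide, 10 mm high, lying flat behind the row (the side of the plugs), along it; origin on the shelf near its middle

How it is judged:
By the outcome, as a careful person would: the job done as asked, in the order asked, and still so for the second after the job is handed in, with the robot touching nothing.
It also fails if it takes over 35 s, if anything falls off the work surface, if the arm or the gripper's body presses on something with over 40 N, if the wrist force passes 120 N, or if a joint passes its speed limit or range.

## Working session

There is one attempt and no reset: what is moved stays moved. The work goes in short steps, Python scripts to look and compute and a tool call to move; the robot and the scene stay as the last step left them, time stands still between calls to the robot, and variables do not carry over. Pictures are saved under pics/ and viewed, about 8 in all and at most 12, crops included, and the job is handed in when it is done.

Besides the shell and the picture viewer there is one more tool, called after "Request:" by a JSON object that holds its "fn" and its "kwargs". drive_tool: Moves the arm, as the interface text tells. Its arguments: {"type":"object","properties":{"plan":{"type":"array","items":{"type":"array"}}},"required":["plan"]}

```bash
mkdir -p pics
cat > h.py <<'E'
import numpy as np, cv2
from plant import ctrl
def ray(cam,px):
    c=ctrl.get_calibration(cam); K=np.array([[c['fx'],0,c['cx']],[0,c['fy'],c['cy']],[0,0,1.]])
    u=cv2.undistortPoints(np.array([[px]],float),K,np.array(c['dist_coeffs'],float))[0,0]
    R=np.array(c['R']); return -R.T@np.array(c['t']), R.T@np.array([u[0],u[1],1])
def atz(cam,px,z):
    o,d=ray(cam,px); return o+d*(z-o[2])/d[2]
def proj(cam,X):
    c=ctrl.get_calibration(cam); K=np.array([[c['fx'],0,c['cx']],[0,c['fy'],c['cy']],[0,0,1.]])
    return cv2.projectPoints(np.array(X,float).reshape(-1,3),cv2.Rodrigues(np.array(c['R']))[0],np.array(c['t'],float),K,np.array(c['dist_coeffs'],float))[0][:,0]
E
python3 - <<'E'
from h import *
o=ctrl.get_obs(); print(o['clock'],o['tool_pos'],o['orientation'],o['force'],o['opening'])
for cam in ('top','side'):
    im=ctrl.snapshot(cam); cv2.imwrite(f'pics/{cam}0.png',im)
    for n,z in [('filter_unit',.006),('heater_unit',.006),('light_unit',.006),('spare_unit',.006),('filter_press',.0598),('heater_press',.0598),('light_press',.0598),('canister',0),('cup',0),('scoop',0),('rake',0)]:
        for r in ctrl.landmark_of(cam,n)[:2]: print(cam,n,round(r['confidence'],2),np.round(r['pixel'],1),atz(cam,r['pixel'],z).round(4))
print(ctrl.get_obs()['clock'])
E
```

```text
0.0 [ 0.21203343 -0.64031485  0.22562763] [ 95.32027102  89.90472484 113.63705259] [0.61732681 0.21800914 0.61622406] 0.08761133262104899
top filter_unit 0.71 [307.5 120.9] [ 0.751  -0.0827  0.006 ]
top filter_unit 0.56 [285.  191.6] [ 0.58   -0.0302  0.006 ]
top heater_unit 0.75 [307.9 121.3] [ 0.75   -0.0836  0.006 ]
top heater_unit 0.67 [346.3 211.5] [ 0.5357 -0.1715  0.006 ]
top light_unit 0.75 [315.8 200.7] [ 0.5597 -0.1016  0.006 ]
top spare_unit 0.95 [255.2 184.2] [0.5965 0.0396 0.006 ]
top filter_press 0.61 [282.6 210.7] [ 0.5316 -0.0232  0.0598]
top light_press 0.79 [314.8 224.8] [ 0.5024 -0.0924  0.0598]
top light_press 0.2 [285.1 210. ] [ 0.5332 -0.0286  0.0598]
top canister 0.57 [400.4 202.6] [ 0.5585 -0.2985  0.    ]
top cup 0.78 [208.  173.7] [0.6212 0.1526 0.    ]
top scoop 0.68 [312.2 275.1] [ 0.3903 -0.0937  0.    ]
top rake 0.57 [304.4 118.2] [ 0.7597 -0.0759  0.    ]
side filter_unit 0.66 [257.7 217.1] [ 0.5771 -0.0206  0.006 ]
side heater_unit 0.69 [290.2 179.7] [ 0.5369 -0.1763  0.006 ]
side light_unit 0.87 [276.8 196.9] [ 0.5533 -0.1009  0.006 ]
side light_unit 0.73 [184.6 192. ] [ 0.7526 -0.0758  0.006 ]
side spare_unit 0.77 [238.6 235.6] [0.5995 0.0457 0.006 ]
side filter_press 0.65 [280.3 196.9] [ 0.5328 -0.023   0.0598]
side heater_press 0.51 [311.6 164.1] [ 0.49   -0.1631  0.0598]
side light_press 0.53 [299.8 179.5] [ 0.5055 -0.0949  0.0598]
side canister 0.58 [290.3 155.9] [ 0.5566 -0.2969  0.    ]
side cup 0.95 [209.6 270.9] [0.6261 0.1457 0.    ]
side scoop 0.93 [357.2 208.5] [ 0.3838 -0.1037  0.    ]
side rake 0.58 [183.8 195.2] [ 0.7536 -0.072   0.    ]
1.2
```

Run:
```python
import cv2,numpy as np
a=cv2.imread('pics/top0.png')[80:300,180:440]; b=cv2.imread('pics/side0.png')[80:300,160:420]
cv2.imwrite('pics/a.png',cv2.resize(a,None,fx=3,fy=2.7)[:600]);cv2.imwrite('pics/b.png',cv2.resize(b,None,fx=3,fy=2.7)[:600])
```

```text
(no output)
```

View pics/a.png

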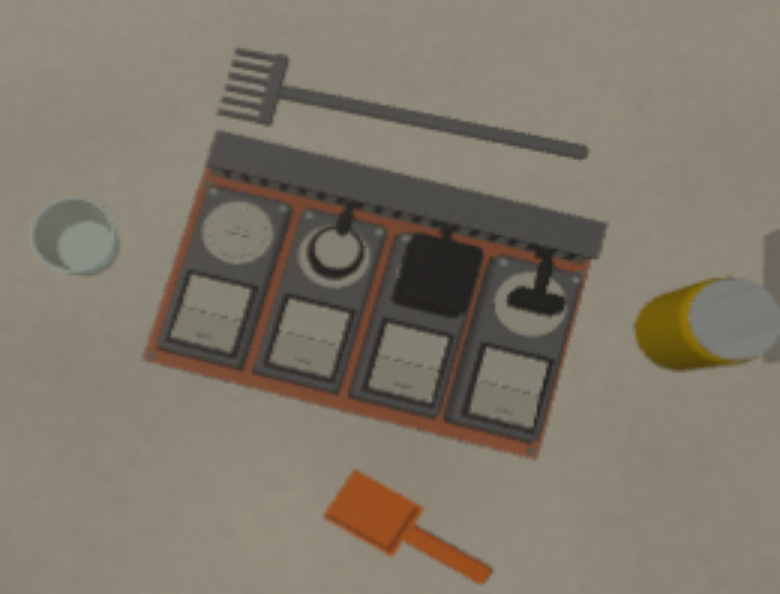

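View pics/b.png

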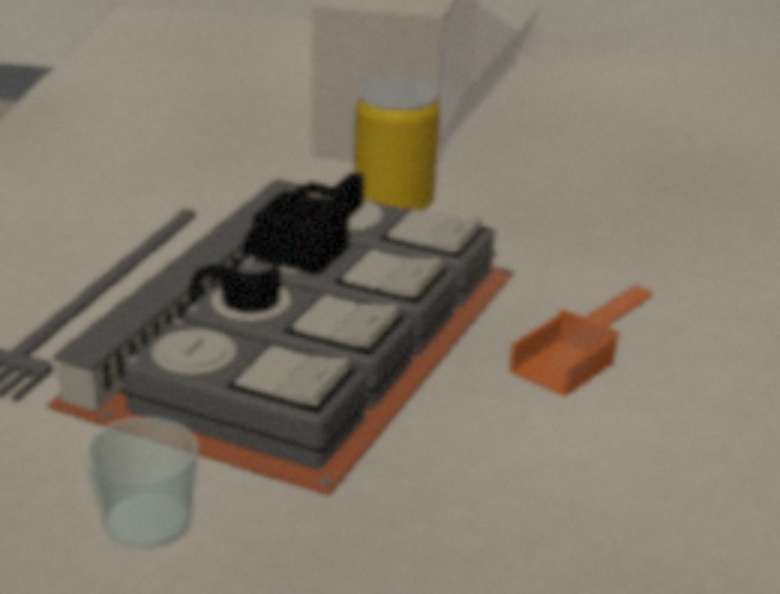

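```bash
cat >> h.py <<'E'
from scipy.optimize import least_squares
from scipy.spatial.transform import Rotation as Ro
OFF={'spare':1.5,'filter':.5,'light':-.5,'heater':-1.5}
def pt(p,n,x,y,z):
    c,s=np.cos(p[2]),np.sin(p[2]); y=y+.074*OFF[n]
    return np.array([p[0]+c*x-s*y,p[1]+s*x+c*y,z+.006])
def tool():
    o=ctrl.get_obs(); return np.array(o['tool_pos']),Ro.from_euler('xyz',o['orientation'],degrees=True)
E
python3 - <<'E'
from h import *
obs=[]
for cam in('top','side'):
    im=ctrl.snapshot(cam)
    for n in OFF:
        for k in('unit','press'):
            if n=='spare' and k=='press': continue
            for r in ctrl.landmark_of(cam,f'{n}_{k}')[:3]: obs.append((cam,n,k,np.array(r['pixel'])))
# rocker recess corners read from the views of top (crop coords)
def f(p): 
    e=[]
    for cam,n,k,u in obs:
        X=pt(p,n,0,0,0) if k=='unit' else pt(p,n,-.05,0,.0538)
        e+=list(proj(cam,X)[0]-u)
    return np.array(e)
s=least_squares(f,[.567,-.064,np.radians(-16)],loss='soft_l1',f_scale=1.5); p=s.x
print(p[:2].round(4),np.degrees(p[2]))
e=f(p).reshape(-1,2)
for o,r in zip(obs,e): print(*o[:3],r.round(1))
np.save('p.npy',p)
out=[]
for cam,(r0,c0) in (('top',(130,200)),('side',(120,190))):
    im=ctrl.snapshot(cam)[r0:r0+130,c0:c0+180]; im=cv2.resize(im,None,fx=4,fy=4)[:520]
    for n in OFF:
        for L,c in(([(-.061,-.023,.0564),(-.061,.023,.0564),(-.034,.023,.05),(-.034,-.023,.05)],(0,0,255)),([(-.071,-.033,.045),(-.071,.033,.045),(.071,.033,.045),(.071,-.033,.045)],(0,255,0))):
            q=proj(cam,[pt(p,n,*a) for a in L]); q=((q-[c0,r0]+.5)*4-.5)
            cv2.polylines(im,[q.round().astype(int)],True,c,1)
    cv2.imwrite(f'pics/ov_{cam}.png',im)
t,R=tool(); print('R cols',R.as_matrix().round(3).tolist())
print(ctrl.get_obs()['clock'])
E
```

```text
[ 0.5677 -0.0693] -14.327565849209355
top spare unit [0.4 0.4]
top spare unit [-90.8 -23. ]
top filter unit [2.1 1.6]
top filter unit [75.9 22.4]
top filter unit [-28.3 -30.2]
top filter press [-1.2  0.5]
top light unit [ 1.1 -0.4]
top light press [-0.1 -0.3]
top light press [32.3 10.6]
top heater unit [0.7 0.7]
top heater unit [ -2.6 -20.2]
top heater press [-1.9 -1. ]
side spare unit [0.7 0.2]
side filter unit [-1.5 -4. ]
side filter press [3.3 0.1]
side filter press [-11.5  41.8]
side light unit [-0.1  3.2]
side light press [-2.3 -0.5]
side light press [ 58.5 -53.6]
side heater unit [ 0.8 -0.4]
side heater unit [ 34.1 -34.7]
side heater press [-2.6  2.5]
R cols [[0.0, -0.314, 0.949], [-0.0, 0.949, 0.314], [-1.0, -0.0, 0.0]]
2.1
```

View pics/ov_top.png

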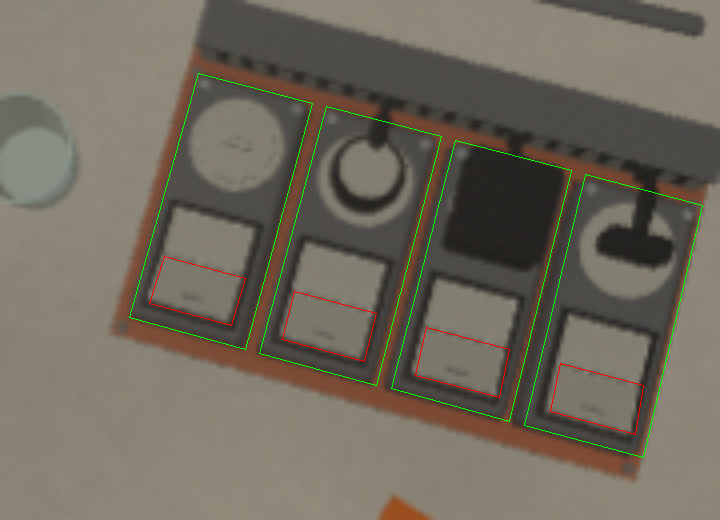

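View pics/ov_side.png

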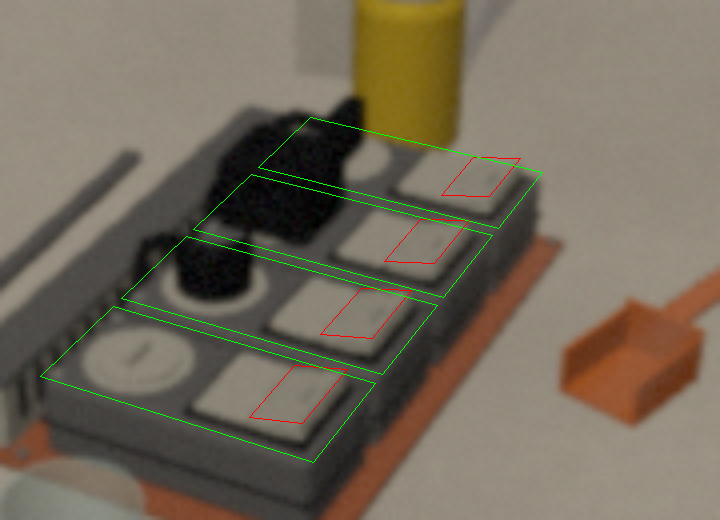

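Run:
```python
from h import *
p=np.load('p.npy')
C={}
for cam in('top','side'):
    im=ctrl.snapshot(cam)
    for n in OFF:
        for r in ctrl.cut_out(cam,n+'_rocker')[:1]:
            m=r['pixels']; g=np.argwhere(m)
            c=g.mean(0)[::-1]; print(cam,n,round(r['confidence'],2),m.sum(),c.round(1),g.min(0),g.max(0),'model',proj(cam,pt(p,n,-.034,0,.0515))[0].round(1)); 
            C[cam,n]=c
for n in OFF:
    if ('top',n) in C and ('side',n) in C:
        o1,d1=ray('top',C['top',n]);o2,d2=ray('side',C['side',n])
        a=np.linalg.lstsq(np.c_[d1,-d2],o2-o1,rcond=None)[0]
        A,B=o1+d1*a[0],o2+d2*a[1]; print(n,((A+B)/2).round(4),'gap',np.linalg.norm(A-B).round(4),'model',pt(p,n,-.034,0,.0515).round(4))
print([ray(c,(256,192))[0].round(3) for c in('top','side')])
```

```text
top spare 0.84 489 [250.2 196.3] [183 238] [209 262] model [250.7 196.3]
top filter 0.85 502 [282.3 205.2] [192 270] [219 294] model [283.5 205.1]
top light 0.86 522 [315.7 214.6] [201 303] [228 328] model [316.7 214.1]
top heater 0.85 592 [348.7 223.8] [209 336] [238 362] model [350.1 223.1]
side spare 0.74 505 [257.1 218.6] [208 239] [229 275] model [257.6 216.6]
side filter 0.8 385 [276.1 198.6] [191 260] [208 292] model [274.8 196.6]
side light 0.8 375 [290.9 181. ] [173 275] [189 307] model [290.2 178.9]
side heater 0.52 284 [305.7 164.8] [159 291] [172 319] model [304. 163.]
spare [0.5627 0.0478 0.0538] gap 0.0001 model [0.5622 0.0466 0.0575]
filter [ 0.5424 -0.0229  0.0546] gap 0.003 model [ 0.5439 -0.0251  0.0575]
light [ 0.5242 -0.0953  0.0534] gap 0.001 model [ 0.5256 -0.0968  0.0575]
heater [ 0.5044 -0.1661  0.0547] gap 0.0029 model [ 0.5072 -0.1685  0.0575]
[array([0.478, 0.002, 0.824]), array([0.405, 0.74 , 0.576])]
```

```bash
cat >> h.py <<'E'
P=np.array([.5662,-.0680,np.radians(-15.25)])
def go(n,z,out=.017):
    t,R=tool(); X=pt(P,n,-.034-out,0,0); X[2]=z
    c,s=np.cos(P[2]),np.sin(P[2])
    T=np.array([[0,-s,c],[0,c,s],[-1,0,0.]])
    print(n,X.round(4),'shift',R.inv().apply(X-t).round(4),'rot',(R.inv()*Ro.from_matrix(T)).as_rotvec(degrees=True).round(2))
E
python3 - <<'E'
from h import *
go('filter',.14)
E
```

```text
filter [ 0.5267 -0.0189  0.14  ] shift [0.0866 0.4915 0.4941] rot [33.57 -0.    0.  ]
```

Request:
{"fn": "drive_tool", "kwargs": {"plan": [[[0, 0.03, 0.03], [6, 0, 0], 0], [[0, 0.06, 0.06], [12, 0, 0], 0], [[0, 0.09, 0.09], [18, 0, 0], 0], [[0, 0.12, 0.12], [24, 0, 0], 0], [[0, 0.15, 0.15], [30, 0, 0], 0], [[0, 0.18, 0.18], [33.6, 0, 0], 0], [[0, 0.21, 0.21], [33.6, 0, 0], 0], [[0, 0.24, 0.24], [33.6, 0, 0], 0], [[0, 0.27, 0.27], [33.6, 0, 0], 0], [[0, 0.3, 0.3], [33.6, 0, 0], 0], [[0, 0.33, 0.33], [33.6, 0, 0], 0], [[0, 0.36, 0.36], [33.6, 0, 0], 0], [[0, 0.39, 0.39], [33.6, 0, 0], 0], [[0, 0.42, 0.42], [33.6, 0, 0], 0], [[0, 0.45, 0.45], [33.6, 0, 0], 0], [[0.02, 0.48, 0.48], [33.6, 0, 0], 0], [[0.05, 0.4915, 0.494], [33.6, 0, 0], 0], [[0.0866, 0.4915, 0.494], [33.6, 0, 0], 0], [[0.0866, 0.4915, 0.494], [33.6, 0, 0], 0], [[0.0866, 0.4915, 0.494], [33.6, 0, 0], 0]]}}

```text
clock: 4.27
tool_pos: [0.5253, -0.019, 0.1386]
orientation: [-143.5, 89.7, -158.7]
force: [0.1, 0.6, 0.6]
opening: 0.0003
```

Run:
```python
from h import *
im=ctrl.snapshot('wrist')
for n in ('filter','light','spare','heater'):
    for r in ctrl.cut_out('wrist',n+'_rocker')[:1]:
        c=np.argwhere(r['pixels']).mean(0)[::-1]; print(n,round(r['confidence'],2),r['pixels'].sum(),c.round(1),atz('wrist',c,.0575).round(4),'model',pt(P,n,-.034,0,.0515).round(4))
for n in OFF:
    for L in ([(-.061,-.023,.0564),(-.061,.023,.0564),(-.034,.023,.05),(-.034,-.023,.05)],):
        q=proj('wrist',[pt(P,n,*a) for a in L]); cv2.polylines(im,[q.round().astype(int)],True,(0,0,255),1)
cv2.imwrite('pics/w1.png',im); go('filter',.062); go('filter',.054)
```

```text
filter 0.77 1145 [256.8 203.5] [ 0.5319 -0.0191  0.0575] model [ 0.5431 -0.0234  0.0575]
light 0.56 852 [176.3 200.1] [ 0.5097 -0.0899  0.0575] model [ 0.5237 -0.0948  0.0575]
spare 0.87 961 [338.4 199.2] [0.5486 0.0545 0.0575] model [0.5626 0.048  0.0575]
heater 0.78 2122 [ 99.9 213.5] [ 0.5026 -0.1654  0.0575] model [ 0.5042 -0.1661  0.0575]
filter [ 0.5267 -0.0189  0.062 ] shift [ 0.0802  0.0001 -0.0012] rot [-0.08  0.19 -0.1 ]
filter [ 0.5267 -0.0189  0.054 ] shift [ 0.0882  0.0001 -0.0013] rot [-0.08  0.19 -0.1 ]
```

View pics/w1.png

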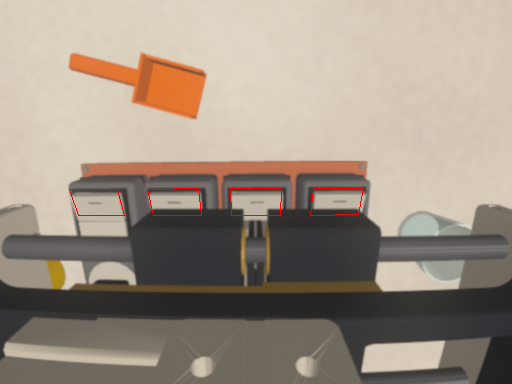

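Request:
{"fn": "drive_tool", "kwargs": {"plan": [[[0.03, 0, -0.001], [0, 0, 0], 0], [[0.06, 0, -0.001], [0, 0.2, 0], 0], [[0.072, 0, -0.001], [0, 0.2, 0], 0], [[0.078, 0, -0.001], [0, 0.2, 0], 0], [[0.081, 0, -0.001], [0, 0.2, 0], 0], [[0.083, 0, -0.001], [0, 0.2, 0], 0], [[0.085, 0, -0.001], [0, 0.2, 0], 0], [[0.0865, 0, -0.001], [0, 0.2, 0], 0], [[0.0865, 0, -0.001], [0, 0.2, 0], 0]]}}

```text
clock: 5.27
tool_pos: [0.5275, -0.019, 0.0564]
orientation: [66.2, 89.9, 50.9]
force: [-1.1, -2.2, 1.2]
opening: 0.0004
```

Request:
{"fn": "drive_tool", "kwargs": {"plan": [[[0.001, 0, 0], [0, 0, 0], 0], [[0.002, 0, 0], [0, 0, 0], 0], [[0.003, 0, 0], [0, 0, 0], 0], [[0.003, 0, 0], [0, 0, 0], 0]]}}

```text
clock: 5.6
tool_pos: [0.5277, -0.019, 0.0559]
orientation: [47.4, 89.8, 32.2]
force: [-10.1, 1.5, 24.9]
opening: 0.0003
```

Request:
{"fn": "drive_tool", "kwargs": {"plan": [[[-0.02, 0, 0], [0, 0, 0], 0], [[-0.045, 0, 0], [0, 0, 0], 0], [[-0.045, -0.03, 0], [0, 0, 0], 0], [[-0.045, -0.06, 0], [0, 0, 0], 0], [[-0.045, -0.09, 0], [0, 0, 0], 0], [[-0.045, -0.12, 0], [0, 0, 0], 0], [[-0.045, -0.148, 0], [0, 0, 0], 0], [[-0.045, -0.148, 0], [0, 0, 0], 0], [[-0.045, -0.148, 0], [0, 0, 0], 0]]}}

```text
clock: 6.35
tool_pos: [0.4888, -0.163, 0.1008]
orientation: [39.0, 89.7, 23.6]
force: [1.0, 0.5, 0.4]
opening: 0.0005
```

Run:
```python
from h import *
im=ctrl.snapshot('wrist'); im2=ctrl.snapshot('side')[100:300,180:380]
cv2.imwrite('pics/w2.png',np.hstack([im[:,:400],cv2.resize(im2,(384,384))])); go('heater',.056)
print(tool()[0], ctrl.get_obs()['force'])
```

```text
heater [ 0.4878 -0.1617  0.056 ] shift [ 0.0448 -0.0005 -0.0016] rot [-0.03  0.19 -0.16]
[ 0.48924793 -0.1617245   0.10079211] [0.78582745 0.00344374 1.20967437]
```

View pics/w2.png

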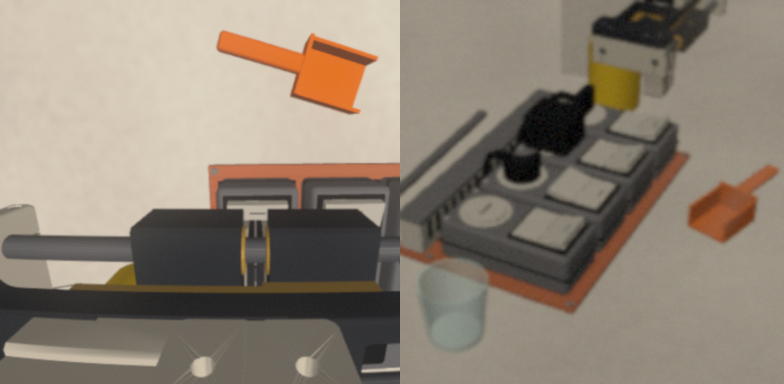

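The fingertip, at column 256, is centred on the heater rocker, which spans columns 222–295 in the wrist view. Nothing else has moved.

Request:
{"fn": "drive_tool", "kwargs": {"plan": [[[0.03, 0, -0.001], [0, 0, 0], 0], [[0.037, 0, -0.001], [0, 0.2, 0], 0], [[0.04, 0, -0.001], [0, 0.2, 0], 0], [[0.042, 0, -0.001], [0, 0.2, 0], 0], [[0.044, 0, -0.001], [0, 0.2, 0], 0], [[0.0455, 0, -0.001], [0, 0.2, 0], 0], [[0.0475, 0, -0.001], [0, 0.2, 0], 0], [[0.0475, 0, -0.001], [0, 0.2, 0], 0]]}}

```text
clock: 7.12
tool_pos: [0.4888, -0.1611, 0.0559]
orientation: [72.7, 89.8, 57.5]
force: [-9.9, 6.2, 24.1]
opening: 0.0006
```

Request:
{"fn": "drive_tool", "kwargs": {"plan": [[[-0.02, 0, 0], [0, 0, 0], 0], [[-0.045, 0, 0], [0, 0, 0], 0], [[-0.045, 0.03, 0], [0, 0, 0], 0], [[-0.045, 0.06, 0], [0, 0, 0], 0], [[-0.045, 0.074, 0], [0, 0, 0], 0], [[-0.045, 0.074, 0], [0, 0, 0], 0], [[-0.045, 0.074, 0], [0, 0, 0], 0]]}}

```text
clock: 7.7
tool_pos: [0.5088, -0.0891, 0.1017]
orientation: [55.8, 89.8, 40.7]
force: [-0.5, -0.3, -0.9]
opening: 0.0004
```

Run:
```python
from h import *
go('light',.056)
im=ctrl.snapshot('wrist'); cv2.imwrite('pics/w3.png',im)
```

```text
light [ 0.5073 -0.0903  0.056 ] shift [ 0.0457 -0.0017 -0.0013] rot [ 0.14  0.13 -0.19]
```

View pics/w3.png

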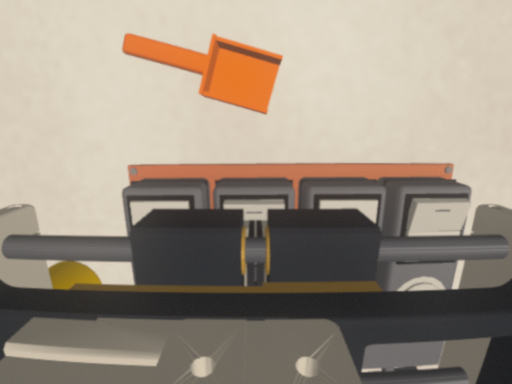

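The tip is centred over the light rocker at column 256. The heater and filter rockers, at columns 160 and 345, now lie lower than the light and spare rockers.

Request:
{"fn": "drive_tool", "kwargs": {"plan": [[[0.03, -0.001, -0.001], [0, 0, 0], 0], [[0.038, -0.001, -0.001], [0, 0.2, 0], 0], [[0.041, -0.001, -0.001], [0, 0.2, 0], 0], [[0.043, -0.001, -0.001], [0, 0.2, 0], 0], [[0.045, -0.001, -0.001], [0, 0.2, 0], 0], [[0.0465, -0.001, -0.001], [0, 0.2, 0], 0], [[0.0485, -0.001, -0.001], [0, 0.2, 0], 0], [[0.0485, -0.001, -0.001], [0, 0.2, 0], 0]]}}

```text
clock: 8.42
tool_pos: [0.5073, -0.0908, 0.0558]
orientation: [119.5, 89.9, 104.4]
force: [-10.5, 0.1, 27.1]
opening: 0.0006
```

Now I'll lift clear and move back towards the robot so the rockers can be seen.

Request:
{"fn": "drive_tool", "kwargs": {"plan": [[[-0.03, 0, 0], [0, 0, 0], 0], [[-0.07, 0, 0], [0, 0, 0], 0], [[-0.11, 0, 0], [0, 0, 0], 0], [[-0.15, 0, 0], [0, 0, 0], 0], [[-0.17, -0.04, -0.02], [0, 0, 0], 0], [[-0.19, -0.08, -0.03], [0, 0, 0], 0], [[-0.2, -0.12, -0.03], [0, 0, 0], 0], [[-0.2, -0.16, -0.03], [0, 0, 0], 0], [[-0.2, -0.2, -0.03], [0, 0, 0], 0], [[-0.2, -0.24, -0.03], [0, 0, 0], 0], [[-0.2, -0.28, -0.03], [0, 0, 0], 0], [[-0.2, -0.32, -0.03], [0, 0, 0], 0], [[-0.2, -0.36, -0.03], [0, 0, 0], 0], [[-0.2, -0.4, -0.03], [0, 0, 0], 0], [[-0.2, -0.42, -0.03], [0, 0, 0], 0], [[-0.2, -0.42, -0.03], [0, 0, 0], 0], [[-0.2, -0.42, -0.03], [0, 0, 0], 0]]}}

```text
clock: 9.83
tool_pos: [0.3682, -0.4902, 0.2548]
orientation: [119.3, 89.9, 104.1]
force: [-0.5, 0.2, -0.3]
opening: 0.0004
```

Run:
```python
from h import *
a=ctrl.snapshot('top')[100:300,190:390]; b=ctrl.snapshot('side')[130:260,220:350]
cv2.imwrite('pics/fin.png',np.hstack([cv2.resize(a,(400,400),interpolation=cv2.INTER_CUBIC),cv2.resize(b,(400,400),interpolation=cv2.INTER_CUBIC)]))
for n in ('filter','heater','light','spare'):
    for cam in('top','side'):
        r=ctrl.landmark_of(cam,n+'_press') if n!='spare' else []
        if r: print(n,cam,r[0]['confidence'],r[0]['pixel'],'on',proj(cam,pt(P,n,-.05,0,.05))[0],'off',proj(cam,pt(P,n,-.05,0,.0538))[0])
o=ctrl.get_obs(); print(o['clock'],o['tool_pos'],o['force'],np.abs(o['qvel']).max())
```

```text
filter top 0.66 [284.4, 211.2] on [280.65734105 212.6067521 ] off [280.70727188 212.49259788]
filter side 0.85 [277.5, 201.4] on [282.46489727 199.93860378] off [282.51935762 198.30693443]
heater top 0.88 [347.4, 230.9] on [347.06564517 231.68916801] off [347.44693822 231.66875193]
heater side 0.66 [309.9, 166.2] on [312.01342107 165.95961722] off [312.12248681 164.4302934 ]
light top 0.92 [318.1, 222.4] on [313.69720612 222.10514464] off [313.91131789 222.03744564]
light side 0.61 [299.2, 179.4] on [298.05234119 182.01133007] off [298.13725025 180.43188657]
10.2333 [ 0.36946454 -0.48832149  0.25540282] [ 0.27773039 -0.27985507  0.07701848] 0.20717195996284668
```

View pics/fin.png

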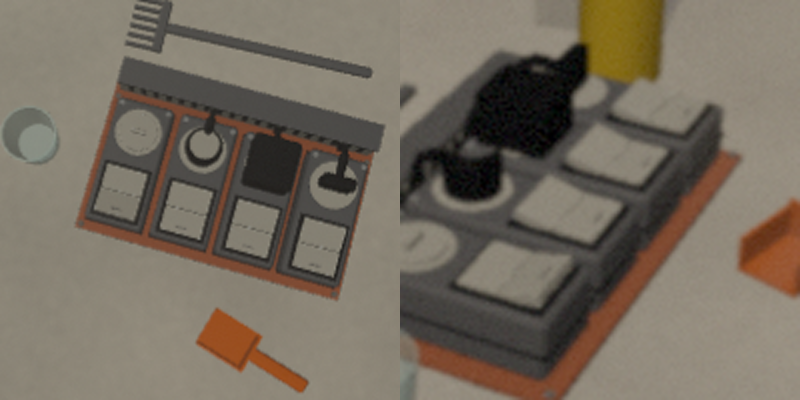

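In the side view, the filter, light and heater rockers now stand up at the plug end. The spare (bottom left) keeps its outer end raised, and the loose items haven't moved.

```bash
python3 -c "
from plant import ctrl
print(ctrl.close_job())"
```

```text
the job is handed in; nothing more can be done
None
```

The filter pump, heater and light are switched on, pressed in that order with closed fingertips, and the job is handed in at about 10 s of the allowed 35 s.

- **Presses:** each press ended against a firm stop at z ≈ 0.056 m with 24–27 N vertical force. That is the height a fully-on rocker should have.
- **Final pictures:** the last top and side views show those three rockers tilted to on. The spare is still off, and the cup, scoop, canister and rake look unmoved. The hand is well clear and the force reads about zero.
- **Checks that disagreed:** the press-point landmarks were up to about 5 px off, too coarse to tell on from off. I relied on the stop height, the force and the pictures instead. The first position fit from landmarks was also about 5 px off in the side view, so I re-measured from the rocker outlines seen by two cameras. A wrist-camera overlay confirmed the new fit.

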